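Load the rinse rack and set the rinse valve

ROBOT

A 6-joint arm with a two-finger parallel gripper is mounted at the origin on the work surface. World frame = base frame: x ahead of the robot, y to its left, z up, the work surface at z = 0. Lengths are in mm, angles in rad, forces in N, time in s.
With the tool pointing down it reaches from about 350 to 875 mm from the base axis. Payload 4.2 kg.
Tool frame: the origin (TCP) lies between the finger pads; the fingertips stand 25 mm ahead of it and the grasp point (between the pads) lies 6 mm ahead of it; z points along the fingers, y is the line along which they close (so a half turn about z gives the same grasp; the last joint's range is limited). The gripper opens to 85 mm and grips with 20 to 120 N. Pads are 22 mm wide; open, the fingers measure 114 mm over their backs; the gripper's body (76 mm by 85 mm) begins 54 mm behind the grasp point. The pads swing forward as they close: fully open they stand 13 mm farther back than shut.
Start: joints at [1.382, 0.385, 0.008, 0, -1.194, -0.259], TCP at [270.581, 563.369, 224.812] pointing down, gripper open.
Joint ranges: [-3.14, 3.14], [-1.21, 2.06], [-1.07, 1.41], [-3.16, 2.05], [-2.99, -0.16], [-3.1, 3.1]. Speed limits (rad/s): [2.79, 2.79, 3.14, 3.14, 3.14, 3.14].

INTERFACE

Orientations are given as a unit quaternion [x, y, z, w].
In Python, from bench import arm gives the robot as it stands.
- The arm moves only by the shell command python3 -m pendant 'ROWS'. ROWS is JSON, a list of rows, each a list of 7 numbers: the shift along the tool's x, y, z in m, then the turn, a rotation vector about the tool's x, y, z in degrees, then the finger opening in m, from 0 to 0.0854. In form: [[x, y, z, wx, wy, wz, fingers], ...]. A call has 1 to 12 rows; each row shifts and turns the commanded pose from where the row before left it, along the tool's axes as they then stand; what a row does not reach is not made up. A row lasts 1/10 s, in which the tool goes at most 50 mm and 8.59 degrees, less where a joint would pass 70% of its speed; a pose out of reach is approached as far as the arm can. A call is refused whole if a number of a shift passes 0.05 or a number of a turn 8.59, either way. A call with a gripper value outside its range is refused whole. The fingers move at their own pace and stop on an object; the grip force is fixed at half the most. Time passes only in rows, so rows that do not move let the fingers close. It gives the time, the measured TCP pose, the force, the opening and the grip force at its end, in the units of the state.
- arm.read_state(): the state, without advancing time (a new reading comes with each control period).
- arm.get_image(name): name is "scene" or "top" or "wrist"; returns a dict with "image" (400x640x3 uint8, red, green, blue), "fx", "fy", "cx", "cy" (pixels), "xyz" and "rotation" of the camera in the world. Camera axes: x right, y down, z forward; pixel columns grow to the right and rows downward; lengths in mm; the calibration is good to about 2 mm. The wrist camera is an equidistant fisheye: a pixel r from the principal point sees the ray r / f radians off the axis. A picture is of the moment at which its call begins. There is no depth.
- arm.job_done(): hands the job in; it is judged then, once.
The state is a dict: "clock": time; "joints": joint angles; "joint_vel": joint speeds; "joint_efforts": joint torques, N m; "position": TCP position; "ee_rot": TCP orientation; "contact_force": force on the tool from outside, world axes, zero at the start; "wrist_torque": the same for the moment, N m; "gripper_width": finger opening in mm; "grasp_force": force on a finger pad.
Only numpy, scipy, OpenCV 4.12 (cv2) and the standard library are available. Lean on these libraries where they do the work, as an engineer would, in place of code of your own. Each camera call takes 0.05 s, during which the arm holds its last target. There are 200 camera calls.

TASK

Get the rinse ready: stand the two loose turbine blades in the two empty bays of the rinse rack, one to a bay, upright and lined up side by side with the blade already there, without disturbing that one or the other things on the bench. Then turn the valve's hand wheel clockwise until it is closed against its stop, and back it off exactly two full turns. Finish gripping the wheel's handle there: the program ends while still holding it.

Things in the scene. Friction and masses are not known exactly. Their poses are not given: they have to be found in the camera images.
- rack: fixed steel rinse rack, a board 100 (x) x 190 (y) mm whose upper face is 40 mm above the table; ribs 4 mm thick and 10 mm high, running along x, divide it into three bays side by side in y, 60 mm apart centre to centre and 56 mm wide inside. Origin: under the board's centre, on the table; its yaw and place vary, and it may stand to the left or to the right
- bay_middle (a point): centre of the middle bay, on the board's upper face (axes as the rack's); empty at the start
- bay_end (a point): centre of the end bay on the rack's -y side, on the board's upper face; empty at the start
- blade_racked: blade like blade_a, already standing in the rack's +y end bay, its airfoil running along the bay (along the rack's x): it shows how the others should stand and is left where it is. Origin: centre of the underside, z up
- blade_a: loose on the table. Turbine blade standing upright, bare metal: root block 40 (x) x 28 (y) mm, platform 46 x 30 mm whose top is 25 mm up, above it a plate-like airfoil 38 mm long in x and 10 mm thick in y at its middle (6.5 mm towards its edges) up to 85 mm; 0.2 kg. Origin: centre of the underside, z up
- blade_b: loose on the table, identical to blade_a
- valve: fixed rinse-water valve: steel foot plate 100 (x) x 180 (y) mm with a copper pipe along y, brass valve body and an upright stem carrying the horizontal hand wheel. Origin: on the table, on the wheel's axis; yaw and place vary; it stands on the other side from the rack
- wheel_axis (a point): point on the wheel's axis, 140 mm above the table, 4 mm below the height of handle_grip. The grey wheel has three spokes, 112 mm across its rim, rim top 111 mm above the table; nothing of wheel or hub is higher than 118 mm except the handle
- valve_handle: upright black crank handle on the rim, a cylinder 20 mm across and 52 mm long, from 114 to 166 mm above the table, 50 mm from the wheel's axis. It is a sleeve that spins freely on its pin, so a gripper holding it from above need not turn while it goes round; grip firmly (some 40 N), off-centre circles make it slip. Origin: centre of its lower end
- handle_grip (a point): point on the handle's own axis, 30 mm above its lower end (144 mm above the table), where to grip it
- valve_wheel (a joint): angle of the wheel in rad, counting on over full turns (6.28 per turn). 0 = closed, at the hard stop; grows anticlockwise seen from above (opening). At 0 and every whole turn the handle lies on the valve's +x side of the axis. Starts 0.3 to 0.85 turns open. It stays where left; about 2 N at the handle turns it, and at the stop the force rises at once
- step_block: small steel step block (three stairs 10, 18 and 26 mm high, 30 x 72 mm), lying between the two loose blades. Not part of the job. Origin: centre of its underside
- race: steel bearing ring lying flat, 64 mm across, 14 mm high. Not part of the job. Origin: centre of its underside
- jar: amber jar with black cap, 56 mm across, 65 mm high. Not part of the job. Origin: centre of its underside
- cup: open steel cup, 68 mm across, 75 mm high. Not part of the job. Origin: centre of its underside
- lamp: black inspection hand lamp standing on its head, 68 mm across below, 118 mm high. Not part of the job. Origin: centre of its underside
- can_a: aluminium spray can, 60 mm across, 150 mm high. Not part of the job. Origin: centre of its underside
- can_b: second such spray can. Not part of the job. Origin: centre of its underside

How it is judged (in metres and radians):
On the way, in this order (a step that is already met when the one before it is completed fails the run):
1. both loose blades stand released in the two empty bays, one to a bay, upright and lined up with the third ((((x of blade_a in the frame of bay_middle between -0.02 and 0.02 m and y of blade_a in the frame of bay_middle between -0.014 and 0.014 m and z of blade_a in the frame of bay_middle between -0.004 and 0.005 m and angle between blade_a's own z axis and vertical below 0.1 rad and angle between the x axis of blade_a and the x axis of rack, either way round below 0.26 rad) and (x of blade_b in the frame of bay_end between -0.02 and 0.02 m and y of blade_b in the frame of bay_end between -0.014 and 0.014 m and z of blade_b in the frame of bay_end between -0.004 and 0.005 m and angle between blade_b's own z axis and vertical below 0.1 rad and angle between the x axis of blade_b and the x axis of rack, either way round below 0.26 rad)) or ((x of blade_b in the frame of bay_middle between -0.02 and 0.02 m and y of blade_b in the frame of bay_middle between -0.014 and 0.014 m and z of blade_b in the frame of bay_middle between -0.004 and 0.005 m and angle between blade_b's own z axis and vertical below 0.1 rad and angle between the x axis of blade_b and the x axis of rack, either way round below 0.26 rad) and (x of blade_a in the frame of bay_end between -0.02 and 0.02 m and y of blade_a in the frame of bay_end between -0.014 and 0.014 m and z of blade_a in the frame of bay_end between -0.004 and 0.005 m and angle between blade_a's own z axis and vertical below 0.1 rad and angle between the x axis of blade_a and the x axis of rack, either way round below 0.26 rad))) and angle between blade_racked's own z axis and vertical below 0.1 rad and distance of blade_racked from where it was at the start of the episode below 0.012 m and contact force between the fingers and blade_a below 0.1 N and contact force between the fingers and blade_b below 0.1 N and linear speed of each of blade_a, blade_b below 0.03 m/s), for 0.2 s.
2. then the valve is turned closed against its stop (value of joint valve_wheel below 0.09 rad), for 0.1 s.
At the end, for the whole second after the job is handed in: Two blades stand one to each empty bay (within 14 mm across, 20 mm along it; upright to 6, square to 15 degrees), the third has moved under 12 mm; the wheel rests two turns open from the stop (to 15 degrees), the fingers holding its handle (over 1.5 N) (all of step 1 and value of joint valve_wheel between 12.306 and 12.826 rad and velocity of joint valve_wheel between -0.1 and 0.1 rad/s and contact force between the fingers and valve_handle above 1.5 N); the arm keeps its last pose, push and grip.
It fails at once if a thing that is not part of the job is pushed more than 40 mm (distance of any of step_block, race, jar, cup, lamp, can_a, can_b from where it was at the start of the episode above 0.04 m).
It fails at once if a standing thing that is not part of the job is knocked over (angle between any of jar, cup, lamp, can_a, can_b's own z axis and vertical above 0.5 rad).
It also fails if it takes over 72 s, if anything falls off the work surface, if the arm or the gripper's body presses on something with over 40 N, if the wrist force passes 120 N, or if a joint passes its speed limit or range.

## Working session

There is one attempt and no reset: what is moved stays moved. The work goes in short steps, Python scripts to look and compute and a shell command to move; the robot and the scene stay as the last step left them, time stands still between calls to the robot, and variables do not carry over. Pictures are saved under pics/ and viewed, at most 10 in all, crops included, and the job is handed in when it is done.

```bash
ls; mkdir -p pics
cat > h.py <<'E'
import numpy as np,cv2,json
from bench import arm
from scipy.spatial.transform import Rotation as R
def snap(n,f):
    d=arm.get_image(n); cv2.imwrite('pics/%s.png'%f,d['image'][:,:,::-1]); 
    np.savez('pics/%s.npz'%f,**{k:np.array(v) for k,v in d.items()}); return d
def ray(f,u,v,fish=False):
    d=np.load('pics/%s.npz'%f); a=(u-d['cx'])/d['fx']; b=(v-d['cy'])/d['fy']
    if fish:
        r=np.hypot(a,b)+1e-12; q=np.array([a/r*np.sin(r),b/r*np.sin(r),np.cos(r)])
    else: q=np.array([a,b,1.])
    M=d['rotation']
    M=R.from_quat(M).as_matrix() if M.size==4 else M
    q=M@q
    return d['xyz'],q/np.linalg.norm(q)
def atz(f,u,v,z,fish=False):
    o,q=ray(f,u,v,fish); return (o+q*(z-o[2])/q[2]).round(1)
def tri(rs):
    A=np.zeros((3,3));b=np.zeros(3)
    for o,q in rs: P=np.eye(3)-np.outer(q,q);A+=P;b+=P@o
    p=np.linalg.solve(A,b); return p.round(1),[round(float(np.linalg.norm((np.eye(3)-np.outer(q,q))@(p-o))),1) for o,q in rs]
E
python3 - <<'E'
from h import *
for n in('top','scene','wrist'):
    d=snap(n,n+'0'); print(n,d['fx'],d['cx'],d['cy'],d['xyz'],np.array(d['rotation']).tolist())
print(arm.read_state())
E
```

```text
pics
top 448.86224503180085 315.8981310027503 197.42246927877383 [ 390.21969551   15.85759047 1310.35840017] [-0.7023116339791138, 0.70663546957189, -0.058697023541942686, 0.06308202079688319]
scene 497.1641736083614 317.5817848308842 199.3605509569836 [1056.37505452  770.71400551 1170.52621627] [0.24274407288409938, 0.9064677440573351, -0.3323378973564148, -0.09456778544494764]
wrist 309.70691628693146 321.7419617397713 200.9879156660638 [328.99645685 534.27390197 373.51463603] [-0.5274802052420029, 0.8395285120502117, 0.1096639198100536, -0.07021634584985333]
{'clock': 0.15, 'joints': array([ 1.38162102e+00,  3.85343319e-01,  6.93901331e-03, -3.49836050e-04,
       -1.19402669e+00, -2.58610253e-01]), 'joint_vel': array([-5.26151103e-06, -2.93142533e-03,  3.10065189e-03,  2.32061067e-03,
        3.61716143e-04, -1.49386670e-03]), 'joint_efforts': array([-2.56214753e-04, -3.92679119e+01,  1.88582343e+01,  4.18861315e+00,
       -3.39851882e-03, -5.10553306e-06]), 'position': array([270.39119885, 562.97189902, 223.99503668]), 'ee_rot': array([ 9.75025879e-01, -2.22089716e-01, -1.34128224e-04,  8.22485121e-04]), 'contact_force': array([ 0.22419722, -0.05394261, -1.63639377]), 'wrist_torque': array([-0.01952601, -0.04719877,  0.01371539]), 'grasp_force': 0.0, 'gripper_width': 85.56686099428674}
```

View pics/top0.png

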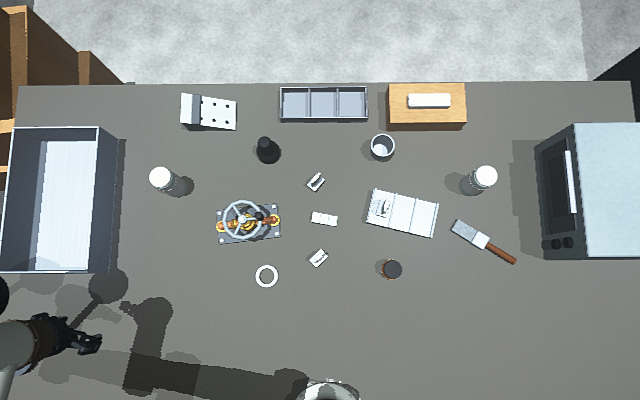

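View pics/scene0.png

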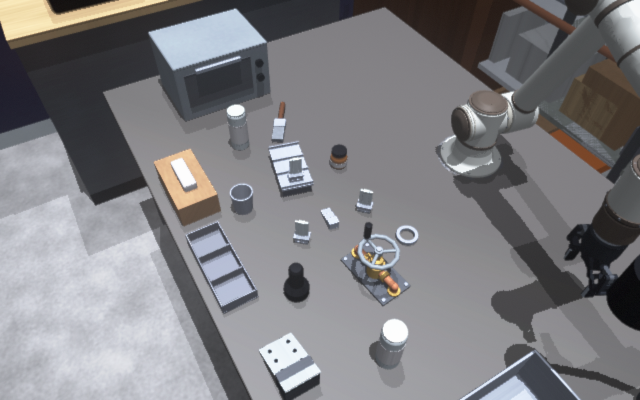

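The top view shows the rack at about (402,212) with its blade at (384,208). The loose blades are at (316,182) and (318,258), with the step block between them at (324,219). The valve is at (248,222) with its black handle near (260,216). The same things appear in the scene view. Next I'll enlarge both.

Run:
```python
from h import *
a=cv2.imread('pics/top0.png')[160:300,205:445]; cv2.imwrite('pics/topc.png',cv2.resize(a,(792,462),interpolation=cv2.INTER_CUBIC))
a=cv2.imread('pics/scene0.png')[130:310,230:430]; cv2.imwrite('pics/scc.png',cv2.resize(a,(660,594),interpolation=cv2.INTER_CUBIC))
```

```text
(no output)
```

View pics/topc.png

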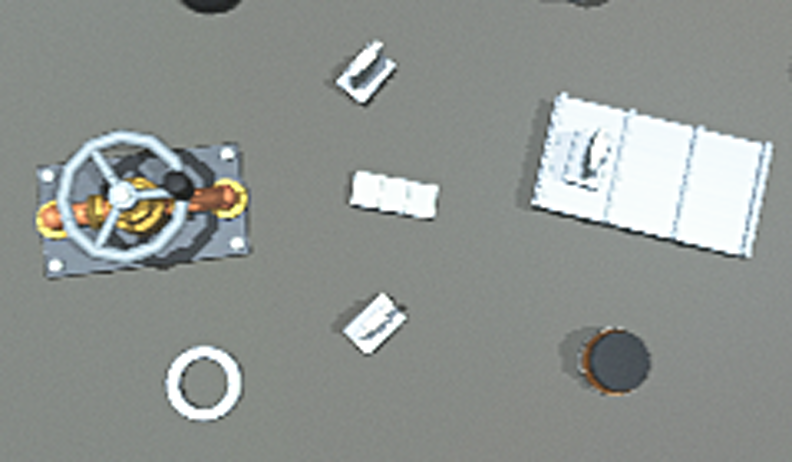

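View pics/scc.png

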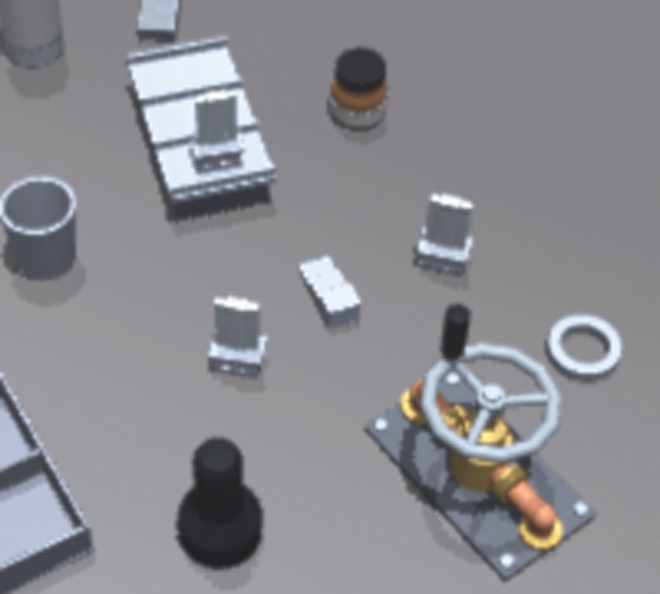

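The crops show the rack ribs, the blades' platforms and airfoils, and the handle clearly. I'll triangulate from both.

```bash
cat >> h.py <<'E'
def T(u,v): return ray('top0',205+(u+.5)/3.3-.5,160+(v+.5)/3.3-.5)
def S(u,v): return ray('scene0',230+(u+.5)/3.3-.5,130+(v+.5)/3.3-.5)
E
python3 - <<'E'
from h import *
o={'rib1+x':((560,93),(170,195)),'rib1-x':((532,207),(272,172)),'rib4+x':((773,143),(128,55)),'rib4-x':((752,257),(228,40)),
'wheelhub':((123,193),(490,396)),'handletop':((176,184),(457,310)),'blade_far platL':((364,103),(267,345)),'blade_far airtop mid':((373,50),(237,300)),
'near platR':((370,354),(473,245)),'near air mid':((380,322),(450,198)),'racked air':((598,152),(216,97)),'race':((204,383),(584,345))}
for k,(a,b) in o.items(): print(k,*tri([T(*a),S(*b)]))
def t(u,v,z):
    o,q=T(u,v); return (o+q*(z-o[2])/q[2]).round(1)
for p in [(337,80),(364,103),(397,68)]: print('far plat',t(*p,25))
for p in [(345,325),(370,354),(407,316),(381,292)]: print('near plat',t(*p,25))
for p in [(560,93),(773,143),(752,257),(532,207)]: print('rack',t(*p,50))
E
```

```text
rib1+x [ 637.9 -145.1   42.8] [0.1, 0.1]
rib1-x [ 540.6 -120.2   43.9] [3.3, 3.3]
rib4+x [ 591.1 -326.    48.3] [0.7, 0.7]
rib4-x [ 492.5 -303.7   41.6] [2.2, 2.2]
wheelhub [543.8 221.9 112.7] [0.2, 0.2]
handletop [544.7 170.9 165.4] [1.3, 1.3]
blade_far platL [634.9  26.8  12. ] [1.3, 1.3]
blade_far airtop mid [663.6  20.4  88.3] [4.5, 4.5]
near platR [413.9  22.6  12.9] [1.1, 1.1]
near air mid [439.1  13.3  82.9] [0.2, 0.2]
racked air [ 574.9 -165.7  120.1] [1.5, 1.5]
race [391.1 165.3  10.3] [0.6, 0.6]
far plat [654.4  49.7  25. ]
far plat [633.5  25.9  25. ]
far plat [664.9  -3.5  25. ]
near plat [439.2  43.2  25. ]
near plat [414.4  21.9  25. ]
near plat [446.6 -10.2  25. ]
near plat [467.3  12.1  25. ]
rack [ 636.5 -144.1   50. ]
rack [ 591.4 -326.    50. ]
rack [ 493.5 -303.    50. ]
rack [ 537.4 -117.5   50. ]
```

```bash
cat >> h.py <<'E'
def to(x,y,z,phi):
    s=arm.read_state(); Rc=R.from_quat(s['ee_rot']); p=s['position']
    c,d=np.cos(np.radians(phi)),np.sin(np.radians(phi))
    Rt=R.from_matrix(np.array([[c,d,0],[d,-c,0],[0,0,-1]]))
    w=(Rc.inv()*Rt).as_rotvec(degrees=True)
    print('turn',w.round(2),'then shift mm',Rt.inv().apply(np.array([x,y,z])-p).round(1),'pos',p.round(1),'phi',round(float(np.degrees(np.arctan2(*Rc.as_matrix()[[1,0],0]))),1),'F',s['contact_force'].round(1),'w',round(s['gripper_width'],1),'g',round(float(s['grasp_force']),1),'t',s['clock'])
E
python3 -c "
from h import *
to(420,20,250,-46)"
```

```text
turn [ 9.000e-02 -2.000e-02  2.034e+01] then shift mm [494.5 269.6 -26. ] pos [270.4 563.  224. ] phi -25.7 F [ 0.2 -0.1 -1.6] w 85.6 g 0.0 t 0.15
```

```bash
python3 -m pendant '[[0,0,-0.002,0,0,6.8,0.0854],[0,0,-0.002,0,0,6.8,0.0854],[0,0,-0.002,0,0,6.8,0.0854]]' && python3 -m pendant '[[0.0412,0.0225,-0.002,0,0,0,0.05],[0.0412,0.0225,-0.002,0,0,0,0.05],[0.0412,0.0225,-0.002,0,0,0,0.05],[0.0412,0.0225,-0.002,0,0,0,0.05],[0.0412,0.0225,-0.002,0,0,0,0.05],[0.0412,0.0225,-0.002,0,0,0,0.05],[0.0412,0.0225,-0.002,0,0,0,0.05],[0.0412,0.0225,-0.002,0,0,0,0.05],[0.0412,0.0225,-0.002,0,0,0,0.05],[0.0412,0.0225,-0.002,0,0,0,0.05],[0.0412,0.0225,-0.002,0,0,0,0.05],[0.0412,0.0225,-0.002,0,0,0,0.05]]'; python3 -c "
from h import *
snap('wrist','w1'); to(442,16.7,120,-46)
im=cv2.imread('pics/w1.png');cv2.imwrite('pics/w1b.png',cv2.resize(im,(800,500)))"
```

```text
clock: 0.45
position: [270.5, 563.1, 230.4]
ee_rot: [0.919, -0.393, 0.0, 0.001]
contact_force: [-0.2, 0.2, 0.2]
gripper_width: 85.5
grasp_force: 0.0
clock: 1.65
position: [419.1, 18.1, 255.1]
ee_rot: [0.92, -0.391, 0.0, -0.0]
contact_force: [1.3, 0.5, -1.1]
gripper_width: 50.2
grasp_force: 0.0
turn [ 0.08 -0.08 -0.41] then shift mm [ 12.8 -18.3 135.2] pos [419.9  13.2 255.2] phi -46.4 F [ 1.6 -2.3  1.1] w 50.1 g 0.0 t 1.7
```

View pics/w1b.png

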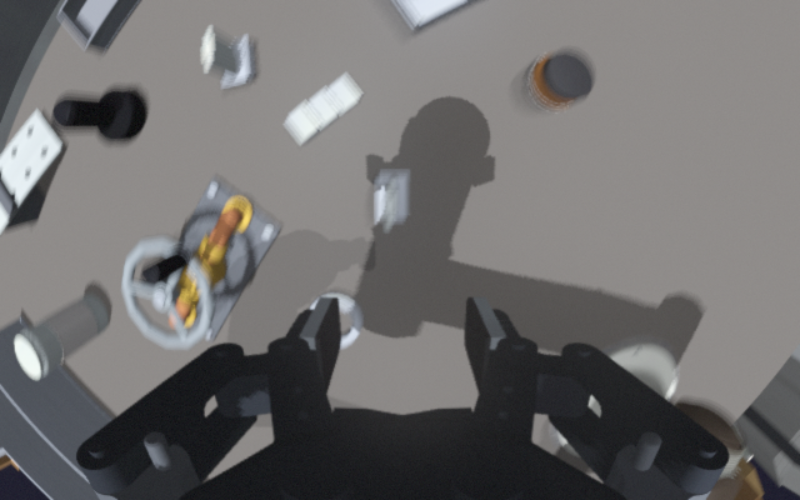

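The wrist view shows the near blade at (392,197) with its airfoil vertical in the image, so the tool yaw matches. The far blade, step block, valve and race are also in view. I'll cross-check the positions.

```bash
python3 -c "
from h import *
f=lambda u,v:(.625*(u+.5)-.5,.8*(v+.5)-.5)
g=lambda u,v:((u+.5)*.8-.5,(v+.5)*.8-.5)
for p in [(375,170),(410,168),(408,222),(375,228)]: print(atz('w1',*g(*p),25,True))
print('near air', tri([ray('w1',*g(387,203),True),T(380,322)]))
print('near c', tri([ray('w1',*g(392,197),True),T(376,322)]))
print('hub', tri([ray('w1',*g(162,297),True),T(123,193)]), 'handle', tri([ray('w1',*g(150,277),True),T(176,184)]))
print('far', atz('w1',*g(243,61),25,True))
to(442,16.7,120,-46)
"
```

```text
[470.    2.9  25. ]
[446.7 -22.1  25. ]
[410.7  17.9  25. ]
[430.3  45.2  25. ]
near air (array([440.7,  13.6,  60.1]), [0.7, 0.7])
near c (array([440.4,  14.6,   7.3]), [2.8, 2.8])
hub (array([544.7, 223.8, 102.5]), [0.2, 0.2]) handle (array([546.2, 172.4, 157.3]), [1.5, 1.5])
far [651.6  11.5  25. ]
turn [ 0.08 -0.08 -0.41] then shift mm [ 12.8 -18.3 135.2] pos [419.9  13.2 255.2] phi -46.4 F [ 1.6 -2.3  1.1] w 50.1 g 0.0 t 1.7
```

```bash
python3 -m pendant '[[0.0132,-0.0176,0.035,0,0,0,0.05],[0,0,0.045,0,0,0,0.05],[0,0,0.045,0,0,0,0.05],[0,0,0,0,0,0,0.05],[0,0,0,0,0,0,0.05]]'; python3 -c "
from h import *
to(441.5,15.5,66,-46); snap('wrist','w2'); im=cv2.imread('pics/w2.png')[60:360,120:520];cv2.imwrite('pics/w2b.png',cv2.resize(im,(800,600)))"
```

```text
clock: 2.2
position: [441.5, 22.7, 130.4]
ee_rot: [0.92, -0.391, 0.0, 0.001]
contact_force: [-0.0, 0.0, 2.1]
gripper_width: 50.1
grasp_force: 0.0
turn [ 0.07 -0.03 -0.01] then shift mm [ 5.1  5.  64.4] pos [441.5  22.7 130.4] phi -46.0 F [-0.   0.   2.1] w 50.1 g 0.0 t 2.2
```

View pics/w2b.png

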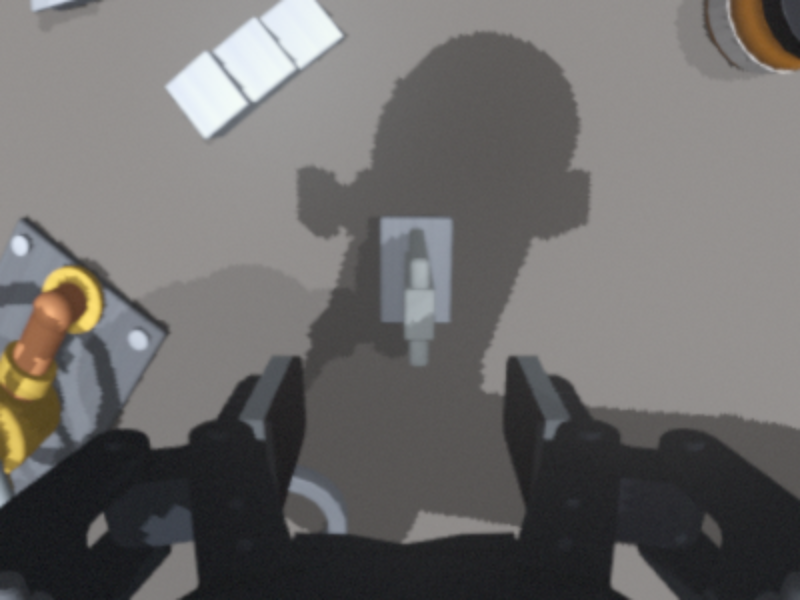

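The settled wrist view shows the blade square to the tool, with platform corners at (381,217), (452,217), (450,322) and (384,322) in the crop.

```bash
python3 -c "
from h import *
g=lambda u,v:(120+(u+.5)/2-.5,60+(v+.5)/2-.5)
P=[atz('w2',*g(*p),25,True) for p in [(381,217),(452,217),(450,322),(384,322)]]; print(P,np.mean(P,0))
print('air top',[atz('w2',*g(*p),85,True) for p in [(419,260),(419,365)]])
print('top mid',tri([ray('w2',*g(419,312),True),T(380,322)]))
to(441.5,15.5,66,-46)
"
```

```text
[array([465.6,  10.4,  25. ]), array([444.3, -10.2,  25. ]), array([412.4,  22.9,  25. ]), array([433.1,  42.8,  25. ])] [438.85   16.475  25.   ]
air top [array([452. ,   3.8,  85. ]), array([426.5,  29.9,  85. ])]
top mid (array([439.9,  14.4,  89.2]), [1.4, 1.4])
turn [-0.13 -0.11  0.01] then shift mm [ 4.8  6.1 65.6] pos [442.6  23.2 131.6] phi -46.0 F [0.2 0.4 0.9] w 50.0 g 0.0 t 2.25
```

```bash
python3 -m pendant '[[0.0026,0.0064,0.0245,0,0,0,0.05],[0,0,0.025,0,0,0,0.05],[0,0,0.015,0,0,0,0.05],[0,0,0,0,0,0,0.05],[0,0,0,0,0,0,0.05],[0,0,0,0,0,0,0],[0,0,0,0,0,0,0],[0,0,0,0,0,0,0],[0,0,0,0,0,0,0],[0,0,0,0,0,0,0],[0,0,0,0,0,0,0]]'; python3 -c "
from h import *
to(549.5,-281.5,180,-14.2)"
```

```text
clock: 3.35
position: [439.3, 16.9, 66.4]
ee_rot: [0.92, -0.391, 0.001, -0.001]
contact_force: [-1.5, 1.3, 6.6]
gripper_width: 8.3
grasp_force: 61.8
turn [ -0.1   -0.1  -31.82] then shift mm [ 180.   262.2 -113.6] pos [439.3  16.9  66.4] phi -46.0 F [-1.5  1.3  6.6] w 8.3 g 61.8 t 3.35
```

```bash
python3 -m pendant '[[0,0,-0.02,0,0,0,0],[0,0,-0.04,0,0,0,0],[0,0,-0.045,0,0,-7.95,0],[0,0,-0.045,0,0,-7.95,0],[0,0,-0.024,0,0,-7.95,0],[0,0,0,0,0,-7.95,0]]' && python3 -m pendant '[[0.01,0.0142,0,0,0,0,0],[0.02,0.03,0,0,0,0,0],[0.025,0.036,0,0,0,0,0],[0.025,0.036,0,0,0,0,0],[0.025,0.036,0,0,0,0,0],[0.025,0.036,0,0,0,0,0],[0.025,0.036,0,0,0,0,0],[0.02,0.03,0,0,0,0,0],[0.005,0.008,0,0,0,0,0],[0,0,0,0,0,0,0],[0,0,0,0,0,0,0],[0,0,0,0,0,0,0]]'; python3 -c "
from h import *
to(549.5,-281.5,106.4,-14.2);snap('wrist','w3'); im=cv2.imread('pics/w3.png');cv2.imwrite('pics/w3b.png',cv2.resize(im,(800,500)))"
```

```text
clock: 3.95
position: [440.0, 16.9, 243.1]
ee_rot: [0.993, -0.121, 0.004, -0.002]
contact_force: [0.7, -0.0, -2.3]
gripper_width: 7.8
grasp_force: 60.8
clock: 5.15
position: [547.7, -280.7, 239.4]
ee_rot: [0.992, -0.123, -0.0, -0.0]
contact_force: [0.1, 0.3, -1.8]
gripper_width: 8.0
grasp_force: 60.7
turn [-0.02  0.03  0.02] then shift mm [  1.9   0.3 133. ] pos [ 547.7 -280.7  239.4] phi -14.2 F [ 0.1  0.3 -1.8] w 8.0 g 60.7 t 5.15
```

View pics/w3b.png

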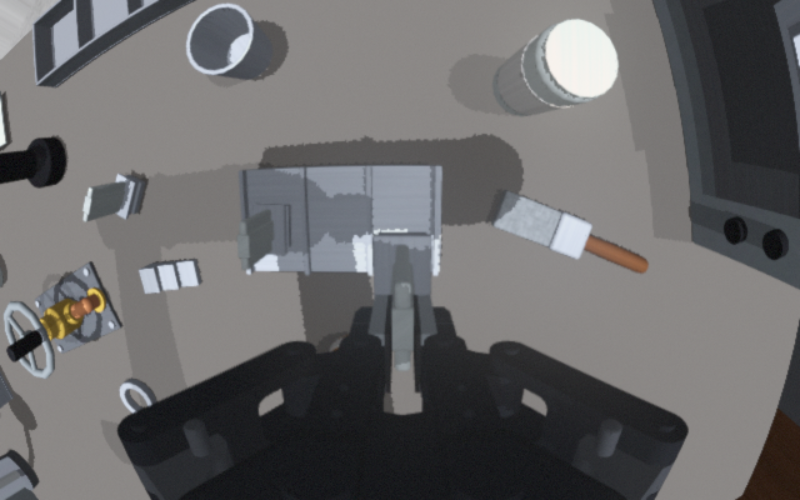

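The wrist view shows the rack square to the tool. Its rib corners are at (243,168), (441,165), (439,274) and (243,270), the inner ribs at x≈306 and 370, and the blade hangs upright over the end bay. I'll check the rack pose.

```bash
python3 -c "
from h import *
g=lambda u,v:((u+.5)*.8-.5,(v+.5)*.8-.5)
P=np.array([atz('w3',*g(*p),50,True) for p in [(243,168),(441,165),(439,274),(243,272)]]);print(P,P.mean(0))
t=[(560,93),(773,143),(752,257),(532,207)]
w=[(243,168),(441,165),(439,274),(243,272)]
for a,b in zip(t,w): print(tri([T(*a),ray('w3',*g(*b),True)]))
for p in [(306,168),(370,167),(371,272),(306,272)]: print(atz('w3',*g(*p),50,True))
y=P[0]-P[1]+P[3]-P[2]; x=P[0]-P[3]+P[1]-P[2]; print(np.degrees(np.arctan2(x[1],x[0])),np.degrees(np.arctan2(-y[0],y[1])))
to(549.5,-281.5,106.4,-14.2)"
```

```text
[[ 635.8 -152.4   50. ]
 [ 590.  -326.9   50. ]
 [ 493.4 -302.6   50. ]
 [ 540.7 -119.    50. ]] [ 564.975 -225.225   50.   ]
(array([ 638. , -146.1,   36.2]), [1.2, 1.2])
(array([ 590.6, -326.2,   51.7]), [0.8, 0.8])
(array([ 493.5, -302.8,   50.6]), [0.1, 0.1])
(array([ 538.9, -117.4,   45.9]), [1.1, 1.1])
[ 618. -211.   50.]
[ 603.4 -266.5   50. ]
[ 510.7 -242.2   50. ]
[ 525.5 -182.3   50. ]
-16.751328799846064 -14.573316984641489
turn [-0.02  0.    0.03] then shift mm [  1.7   0.4 133.2] pos [ 547.9 -280.7  239.6] phi -14.2 F [ 0.3  0.4 -1.9] w 8.1 g 60.7 t 5.2
```

```bash
python3 -m pendant '[[0.0022,0.0014,0.03,0,0,0,0],[0,0,0.04,0,0,0,0],[0,0,0.035,0,0,0,0],[0,0,0.018,0,0,0,0],[0,0,0.006,0,0,0,0],[0,0,0,0,0,0,0],[0,0,0,0,0,0,0],[0,0,0,0,0,0,0]]';  python3 -c "
from h import *
to(549.6,-282.6,106.4,-14.2)"
```

```text
clock: 6.0
position: [551.1, -284.0, 112.2]
ee_rot: [0.992, -0.124, 0.002, 0.0]
contact_force: [-0.2, 0.1, -2.2]
gripper_width: 8.2
grasp_force: 60.7
turn [ 0.01 -0.2  -0.02] then shift mm [-1.8 -1.   5.8] pos [ 551.1 -284.   112.2] phi -14.2 F [-0.2  0.1 -2.2] w 8.2 g 60.7 t 6.0
```

```bash
python3 -m pendant '[[-0.001,-0.0006,0.003,0,0,0,0],[0,0,0.002,0,0,0,0],[0,0,0,0,0,0,0],[0,0,0,0,0,0,0]]'; python3 -c "
from h import *
to(549.6,-282.6,106.4,-14.2)"
```

```text
clock: 6.4
position: [549.5, -283.3, 106.5]
ee_rot: [0.992, -0.124, 0.001, 0.0]
contact_force: [-1.0, 2.9, 6.2]
gripper_width: 8.0
grasp_force: 61.6
turn [ 0.02 -0.08 -0.04] then shift mm [-0.1 -0.7  0.1] pos [ 549.5 -283.3  106.5] phi -14.2 F [-1.   2.9  6.2] w 8.0 g 61.6 t 6.4
```

```bash
python3 -m pendant '[[0,0,0,0,0,0,0.03],[0,0,0,0,0,0,0.03],[0,0,0,0,0,0,0.03],[0,0,-0.02,0,0,0,0.03],[0,0,-0.03,0,0,0,0.03],[0,0,-0.035,0,0,0,0.03],[0,0,-0.035,0,0,7.2,0.03],[0,0,-0.02,0,0,7.2,0.05],[0,0,0,0,0,7.2,0.05],[0,0,0,0,0,7.2,0.05],[0,0,0,0,0,0,0.05]]'; python3 -c "
from h import *
to(620,60,200,-43)"
```

```text
clock: 7.5
position: [549.1, -283.1, 245.2]
ee_rot: [0.93, -0.367, 0.0, -0.0]
contact_force: [0.3, -0.2, -0.6]
gripper_width: 50.0
grasp_force: 0.0
turn [-0.01  0.   -0.05] then shift mm [-182.2 -299.3   45.2] pos [ 549.1 -283.1  245.2] phi -43.1 F [ 0.3 -0.2 -0.6] w 50.0 g 0.0 t 7.5
```

```bash
python3 -m pendant '[[-0.008,-0.018,0,0,0,0,0.05],[-0.0161,-0.0376,0,0,0,0,0.05],[-0.0161,-0.0376,0,0,0,0,0.05],[-0.0161,-0.0376,0,0,0,0,0.05],[-0.0161,-0.0376,0.01,0,0,0,0.05],[-0.0161,-0.0376,0.03,0,0,0,0.05],[-0.0161,-0.0376,0.03,0,0,0,0.05],[-0.0161,-0.0376,0.03,0,0,0,0.05],[-0.008,-0.0196,0.01,0,0,0,0.05],[0,0,0,0,0,0,0.05],[0,0,0,0,0,0,0.05],[0,0,0,0,0,0,0.05]]'; python3 -c "
from h import *
to(659.7,23,66,-43); snap('wrist','w4'); im=cv2.imread('pics/w4.png')[60:360,120:520];cv2.imwrite('pics/w4b.png',cv2.resize(im,(800,600)))"
```

```text
clock: 8.7
position: [660.3, 21.9, 138.0]
ee_rot: [0.93, -0.367, 0.001, -0.0]
contact_force: [0.4, -0.3, 0.6]
gripper_width: 49.8
grasp_force: 0.0
turn [-0.09 -0.08 -0.07] then shift mm [-1.2 -0.4 72. ] pos [660.3  21.9 138. ] phi -43.1 F [ 0.4 -0.3  0.6] w 49.8 g 0.0 t 8.7
```

View pics/w4b.png

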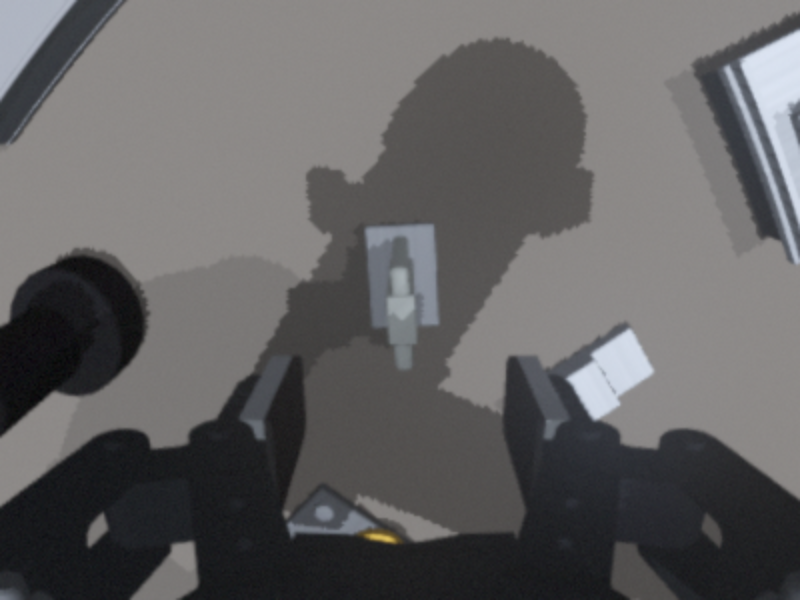

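The far blade's platform corners are at (366,228), (435,223), (439,325) and (374,327), and its airfoil top runs from (400,268) to (403,368). It is turned a few degrees.

```bash
python3 -c "
from h import *
g=lambda u,v:(120+(u+.5)/2-.5,60+(v+.5)/2-.5)
P=np.array([atz('w4',*g(*p),25,True) for p in [(366,228),(435,223),(439,325),(374,327)]]); print(P,P.mean(0))
x=P[0]-P[3]+P[1]-P[2]; y=P[0]-P[1]+P[3]-P[2]; print(np.degrees(np.arctan2(x[1],x[0])),np.degrees(np.arctan2(-y[0],y[1])))
a=[atz('w4',*g(*p),85,True) for p in [(400,268),(403,368)]];d=a[0]-a[1];print(a,np.mean(a,0),np.degrees(np.arctan2(d[1],d[0])))
print('top mid',tri([ray('w4',*g(401,312),True),T(373,50)]))
m=P.mean(0);to(m[0],m[1],66,-41)
"
```

```text
[[685.5  20.   25. ]
 [666.9  -3.2  25. ]
 [631.5  26.6  25. ]
 [650.8  48.6  25. ]] [658.675  23.     25.   ]
-39.797530707878856 -39.97968406036542
[array([672.8,  11.2,  85. ]), array([645.6,  35.3,  85. ])] [659.2   23.25  85.  ] -41.54188711662015
top mid (array([664.6,  17.9, 100.1]), [0.4, 0.4])
turn [-0.1  -0.08 -2.11] then shift mm [-2.1  0.  72.1] pos [660.3  21.7 138.1] phi -43.1 F [-0.8 -0.2  1. ] w 49.9 g 0.0 t 8.75
```

```bash
python3 -m pendant '[[-0.0017,0,0.03,0,0,-2.7,0.05],[0,0,0.03,0,0,0,0.05],[0,0,0.012,0,0,0,0.05],[0,0,0,0,0,0,0.05],[0,0,0,0,0,0,0.05],[0,0,0,0,0,0,0],[0,0,0,0,0,0,0],[0,0,0,0,0,0,0],[0,0,0,0,0,0,0],[0,0,0,0,0,0,0],[0,0,0,0,0,0,0]]'; python3 -c "
from h import *
to(564.3,-224.5,240,-14.3)"
```

```text
clock: 9.85
position: [659.6, 24.2, 66.0]
ee_rot: [0.939, -0.345, 0.001, -0.0]
contact_force: [-1.0, 0.8, 5.1]
gripper_width: 8.1
grasp_force: 62.4
turn [ -0.07  -0.13 -26.02] then shift mm [ -30.9  264.5 -174. ] pos [659.6  24.2  66. ] phi -40.3 F [-1.   0.8  5.1] w 8.1 g 62.4 t 9.85
```

```bash
python3 -m pendant '[[0,0,-0.02,0,0,0,0],[0,0,-0.04,0,0,0,0],[0,0,-0.045,0,0,-6.5,0],[0,0,-0.045,0,0,-6.5,0],[0,0,-0.024,0,0,-6.5,0],[0,0,0,0,0,-6.5,0]]' && python3 -m pendant '[[-0.002,0.018,0,0,0,0,0],[-0.004,0.034,0,0,0,0,0],[-0.005,0.04,0,0,0,0,0],[-0.005,0.04,0,0,0,0,0],[-0.005,0.04,0,0,0,0,0],[-0.005,0.04,0,0,0,0,0],[-0.004,0.034,0,0,0,0,0],[-0.001,0.018,0,0,0,0,0],[0,0,0,0,0,0,0],[0,0,0,0,0,0,0],[0,0,0,0,0,0,0]]'; python3 -c "
from h import *
to(564.3,-224.5,106.2,-14.3)"
```

```text
clock: 10.45
position: [660.3, 24.3, 243.3]
ee_rot: [0.992, -0.123, 0.004, -0.001]
contact_force: [0.8, -0.5, -2.3]
gripper_width: 8.1
grasp_force: 61.5
clock: 11.55
position: [562.9, -223.4, 237.9]
ee_rot: [0.992, -0.125, -0.001, -0.0]
contact_force: [0.9, 0.8, -1.4]
gripper_width: 8.0
grasp_force: 61.5
turn [-0.01  0.08 -0.05] then shift mm [  1.6   0.7 131.7] pos [ 562.9 -223.4  237.9] phi -14.4 F [ 0.9  0.8 -1.4] w 8.0 g 61.5 t 11.55
```

```bash
python3 -m pendant '[[0.001,0.0005,0.03,0,0,0,0],[0,0,0.04,0,0,0,0],[0,0,0.035,0,0,0,0],[0,0,0.018,0,0,0,0],[0,0,0.006,0,0,0,0],[0,0,0.002,0,0,0,0],[0,0,0,0,0,0,0],[0,0,0,0,0,0,0]]';  python3 -c "
from h import *
to(564.3,-224.5,106.2,-14.3)"
```

```text
clock: 12.35
position: [565.1, -224.7, 109.1]
ee_rot: [0.992, -0.125, 0.001, 0.0]
contact_force: [0.2, 0.0, -2.0]
gripper_width: 7.9
grasp_force: 61.4
turn [-0.01 -0.17 -0.03] then shift mm [-0.8 -0.   2.9] pos [ 565.1 -224.7  109.1] phi -14.3 F [ 0.2  0.  -2. ] w 7.9 g 61.4 t 12.35
```

```bash
python3 -m pendant '[[-0.0005,0,0.002,0,0,0,0],[0,0,0.0008,0,0,0,0],[0,0,0,0,0,0,0],[0,0,0,0,0,0,0],[0,0,0,0,0,0,0.03],[0,0,0,0,0,0,0.03],[0,0,0,0,0,0,0.03],[0,0,-0.02,0,0,0,0.03],[0,0,-0.03,0,0,0,0.03],[0,0,-0.04,0,0,0,0.03],[0,0,-0.045,0,0,0,0.03]]'; python3 -c "
from h import *
to(545,170,205,0)"
```

```text
clock: 13.45
position: [562.7, -224.5, 239.8]
ee_rot: [0.992, -0.125, -0.002, -0.0]
contact_force: [0.2, -0.3, 1.0]
gripper_width: 30.0
grasp_force: 0.0
turn [-1.000e-02  1.800e-01 -1.436e+01] then shift mm [ -17.7 -394.5   34.8] pos [ 562.7 -224.5  239.8] phi -14.4 F [ 0.2 -0.3  1. ] w 30.0 g 0.0 t 13.45
```

```bash
python3 -m pendant '[[0,0,0,0,0,-7.2,0.06],[0,0,0,0,0,-7.2,0.06]]' && python3 -m pendant '[[-0.003,-0.018,0,0,0,0,0.06],[-0.003,-0.034,0,0,0,0,0.06],[-0.004,-0.043,0,0,0,0,0.06],[-0.004,-0.043,0,0,0,0,0.06],[-0.004,-0.043,0,0,0,0,0.06],[-0.004,-0.043,0,0,0,0,0.06],[-0.004,-0.043,0,0,0,0,0.06],[-0.004,-0.043,0,0,0,0,0.06],[-0.004,-0.043,0.005,0,0,0,0.06],[0,-0.03,0.005,0,0,0,0.06],[0,-0.012,0,0,0,0,0.06],[0,0,0,0,0,0,0.06]]' && python3 -m pendant '[[0,0,0,0,0,0,0.06],[0,0,0,0,0,0,0.06]]'; python3 -c "
from h import *
to(545,171,205,0)
snap('wrist','w5');snap('scene','s5'); snap('top','t5')
a=cv2.resize(cv2.imread('pics/w5.png')[100:340,160:480],(800,600))
b=cv2.resize(cv2.imread('pics/s5.png')[130:200,265:325],(240,280)); c=cv2.resize(cv2.imread('pics/t5.png')[180:245,360:445],(255,195))
a[:280,:240]=b;a[:195,800-255:]=c
cv2.imwrite('pics/m5.png',a)"
```

```text
clock: 13.65
position: [564.2, -224.7, 241.7]
ee_rot: [1.0, 0.003, 0.002, 0.0]
contact_force: [-0.0, 0.5, -0.3]
gripper_width: 58.3
grasp_force: 0.0
clock: 14.85
position: [529.1, 171.5, 229.4]
ee_rot: [1.0, 0.001, -0.0, 0.0]
contact_force: [0.0, 0.6, 0.2]
gripper_width: 60.0
grasp_force: 0.0
clock: 15.05
position: [529.3, 169.1, 230.0]
ee_rot: [1.0, -0.0, 0.0, 0.0]
contact_force: [-0.3, 0.8, -0.1]
gripper_width: 60.3
grasp_force: 0.0
turn [ 0.   -0.01 -0.05] then shift mm [15.7 -1.9 25. ] pos [529.3 169.1 230. ] phi -0.0 F [-0.3  0.8 -0.1] w 60.3 g 0.0 t 15.05
```

View pics/m5.png

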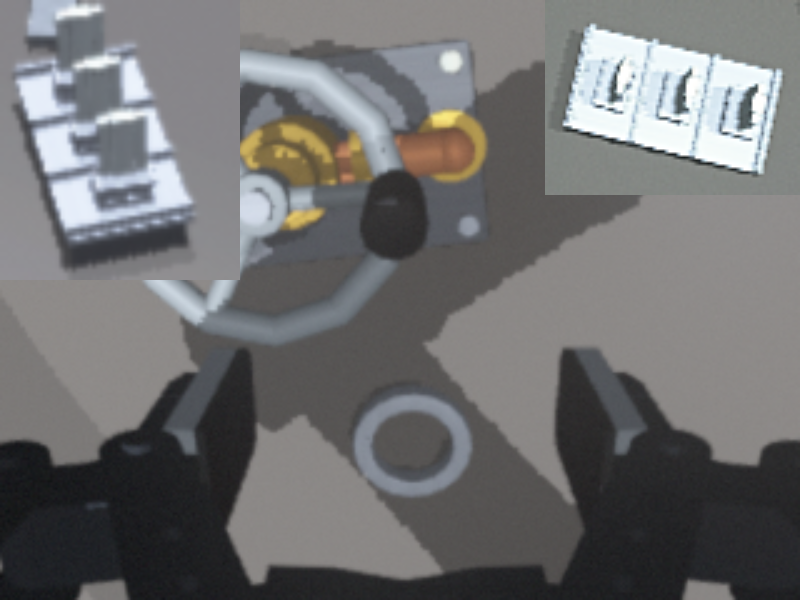

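The insets show all three blades upright and lined up, one per bay. The main view shows the handle's top disc at (394,226), the hub at (258,207), and the plate bolts at (451,62) and (469,227).

```bash
python3 -c "
from h import *
g=lambda u,v:(160+(u+.5)/2.5-.5,100+(v+.5)/2.5-.5)
print('handle',atz('w5',*g(394,226),166,True),tri([ray('w5',*g(394,226),True),T(176,184)]),tri([ray('w5',*g(394,226),True),S(457,310)]))
print('hub',atz('w5',*g(258,207),118,True),tri([ray('w5',*g(258,207),True),T(123,193)]),tri([ray('w5',*g(258,207),True),S(490,396)]))
B=[atz('w5',*g(*p),8,True) for p in [(451,62),(469,227)]];d=B[0]-B[1];print(B,np.degrees(np.arctan2(d[1],d[0])))
def t(u,v,z):
    o,q=T(u,v); return (o+q*(z-o[2])/q[2]).round(1)
C=[t(*p,8) for p in [(47,176),(228,153),(236,243),(55,265)]];C=np.array(C);print(C,C.mean(0))
x=C[0]-C[3]+C[1]-C[2]; y=C[0]-C[1]+C[3]-C[2]; print(np.degrees(np.arctan2(x[1],x[0])),np.degrees(np.arctan2(-y[0],y[1])))
to(545,171,205,0)
"
```

```text
handle [545.1 171.6 166. ] (array([544.2, 171.9, 162.3]), [0.3, 0.3]) (array([546. , 171.3, 167.3]), [0.6, 0.6])
hub [541.1 219.8 118. ] (array([542.2, 219.4, 123.4]), [0.7, 0.7]) (array([541. , 220.7, 110. ]), [1.6, 1.6])
[array([589. , 146.5,   8. ]), array([508.2, 136.9,   8. ])] 6.775656169399007
[[572.7 308.    8. ]
 [592.3 147.3   8. ]
 [512.  139.4   8. ]
 [493.7 298.4   8. ]] [542.675 223.275   8.   ]
6.269124801150606 6.760783011619156
turn [-0.01 -0.02 -0.05] then shift mm [15.6 -1.7 25. ] pos [529.4 169.3 230. ] phi -0.0 F [-0.1  0.8  0.3] w 59.8 g 0.0 t 15.2
```

```bash
python3 -m pendant '[[0.0157,-0.0023,0,0,0,0,0.06],[0,0,0.03,0,0,0,0.06],[0,0,0.03,0,0,0,0.06],[0,0,0.02,0,0,0,0.06],[0,0,0,0,0,0,0.06],[0,0,0,0,0,0,0],[0,0,0,0,0,0,0],[0,0,0,0,0,0,0],[0,0,0,0,0,0,0],[0,0,0,0,0,0,0],[0,0,0,0,0,0,0]]'; python3 -c "
from h import *
to(545.1,171.6,150,0)"
```

```text
clock: 16.3
position: [545.8, 172.6, 151.7]
ee_rot: [1.0, 0.001, 0.001, -0.0]
contact_force: [-0.9, -2.4, 6.3]
gripper_width: 16.4
grasp_force: 58.6
turn [-0.02 -0.17  0.07] then shift mm [-0.7  1.   1.7] pos [545.8 172.6 151.7] phi 0.1 F [-0.9 -2.4  6.3] w 16.4 g 58.6 t 16.3
```

```bash
cat >> h.py <<'E'
def circ(a,b,n,c=None,r=50):
    th=np.radians(np.linspace(a,b,n+1)); p=np.c_[r*np.cos(th),-r*np.sin(th)]
    q=(p-p[0]).round(1); print(','.join('[%.4g,%.4g]'%tuple(x/1000) for x in np.diff(q,axis=0).round(1)))
def ang(c=(542,221.5)):
    s=arm.read_state(); v=s['position'][:2]-c; print('r',np.hypot(*v).round(2),'ang',np.degrees(np.arctan2(v[1],v[0])).round(2),'pos',s['position'].round(1),'F',s['contact_force'].round(1),'w',s['gripper_width'].round(1),'g',round(float(s['grasp_force']),1),'t',s['clock'])
E
python3 -c "
from h import *
ang(); circ(-86.4,-266.4,12); circ(-266.4,-346.4,6)"
```

```text
Traceback (most recent call last):
  File "h.py", line 34, in ang
    s=arm.read_state(); v=s['position'][:2]-c; print('r',np.hypot(*v).round(2),'ang',np.degrees(np.arctan2(v[1],v[0])).round(2),'pos',s['position'].round(1),'F',s['contact_force'].round(1),'w',s['gripper_width'].round(1),'g',round(float(s['grasp_force']),1),'t',s['clock'])
                                                                                                                                                                                                 ^^^^^^^^^^^^^^^^^^^^^^^^
AttributeError: 'float' object has no attribute 'round'
```

```bash
sed -i "s/s\['gripper_width'\].round(1)/round(s['gripper_width'],1)/" h.py
python3 -c "
from h import *
ang(); circ(-86.4,-266.4,12); circ(-266.4,-346.4,6)"
```

```text
r 49.05 ang -85.56 pos [545.8 172.6 151.7] F [-0.9 -2.4  6.3] w 16.4 g 58.6 t 16.3
[-0.013,-0.0009],[-0.0124,-0.0042],[-0.0108,-0.0073],[-0.0086,-0.0098],[-0.0057,-0.0118],[-0.0025,-0.0128],[0.0008,-0.013],[0.0043,-0.0123],[0.0073,-0.0109],[0.0098,-0.0085],[0.0117,-0.0058],[0.0128,-0.0025]
[0.0116,0.0006],[0.0111,0.0033],[0.0101,0.0058],[0.0085,0.0079],[0.0064,0.0097],[0.004,0.0108]
```

```bash
python3 -m pendant '[[-0.013,-0.0009,0,0,0,0,0],[-0.0124,-0.0042,0,0,0,0,0],[-0.0108,-0.0073,0,0,0,0,0],[-0.0086,-0.0098,0,0,0,0,0],[-0.0057,-0.0118,0,0,0,0,0],[-0.0025,-0.0128,0,0,0,0,0],[0,0,0,0,0,0,0],[0,0,0,0,0,0,0]]'; python3 -c "
from h import *
ang()"
```

```text
clock: 17.1
position: [492.3, 221.1, 151.7]
ee_rot: [1.0, 0.001, 0.001, -0.002]
contact_force: [-3.8, 2.0, 8.0]
gripper_width: 16.4
grasp_force: 59.4
r 49.68 ang -179.55 pos [492.3 221.1 151.7] F [-3.8  2.   8. ] w 16.4 g 59.4 t 17.1
```

```bash
python3 -m pendant '[[0.0008,-0.013,0,0,0,0,0],[0.0043,-0.0123,0,0,0,0,0],[0.0073,-0.0109,0,0,0,0,0],[0.0098,-0.0085,0,0,0,0,0],[0.0117,-0.0058,0,0,0,0,0],[0.0128,-0.0025,0,0,0,0,0],[0,0,0,0,0,0,0],[0,0,0,0,0,0,0]]'; python3 -c "
from h import *
ang()"
```

```text
clock: 17.9
position: [540.4, 272.5, 151.8]
ee_rot: [1.0, 0.001, 0.002, -0.0]
contact_force: [2.1, -2.3, 5.0]
gripper_width: 16.7
grasp_force: 59.2
r 51.02 ang 91.74 pos [540.4 272.5 151.8] F [ 2.1 -2.3  5. ] w 16.7 g 59.2 t 17.9
```

```bash
python3 -m pendant '[[0.0116,0.0006,0,0,0,0,0],[0.0111,0.0033,0,0,0,0,0],[0.0101,0.0058,0,0,0,0,0],[0.0085,0.0079,0,0,0,0,0],[0.0064,0.0097,0,0,0,0,0],[0.004,0.0108,0,0,0,0,0],[0,0,0,0,0,0,0]]'; python3 -c "
from h import *
ang((542.2,222.5)); circ(13.6,4,4)"
```

```text
clock: 18.6
position: [590.9, 233.6, 151.8]
ee_rot: [1.0, 0.0, 0.001, -0.0]
contact_force: [-1.2, -2.6, 5.6]
gripper_width: 16.7
grasp_force: 59.3
r 50.0 ang 12.86 pos [590.9 233.6 151.8] F [-1.2 -2.6  5.6] w 16.7 g 59.3 t 18.6
[0.0004,0.002],[0.0004,0.0021],[0.0003,0.0021],[0.0002,0.0021]
```

```bash
python3 -m pendant '[[0.0004,0.002,0,0,0,0,0],[0.0004,0.0021,0,0,0,0,0],[0,0,0,0,0,0,0]]'; python3 -m pendant '[[0.0003,0.002,0,0,0,0,0],[0,0,0,0,0,0,0]]';python3 -m pendant '[[0.0002,0.002,0,0,0,0,0],[0,0,0,0,0,0,0]]'; python3 -c "
from h import *
ang((542.2,222.5))"
```

```text
clock: 18.9
position: [591.5, 231.1, 151.7]
ee_rot: [1.0, 0.001, 0.001, -0.001]
contact_force: [-2.5, 1.3, 5.7]
gripper_width: 16.7
grasp_force: 59.3
clock: 19.1
position: [591.8, 229.3, 151.8]
ee_rot: [1.0, 0.001, 0.001, -0.001]
contact_force: [-2.2, 0.6, 7.6]
gripper_width: 16.5
grasp_force: 59.3
clock: 19.3
position: [592.0, 227.9, 151.8]
ee_rot: [1.0, 0.001, 0.001, -0.002]
contact_force: [-3.0, 2.9, 6.8]
gripper_width: 16.3
grasp_force: 59.3
r 50.1 ang 6.24 pos [592.  227.9 151.8] F [-3.   2.9  6.8] w 16.3 g 59.3 t 19.3
```

```bash
python3 -m pendant '[[0.0001,0.002,0,0,0,0,0],[0,0,0,0,0,0,0]]'; python3 -m pendant '[[0,0.002,0,0,0,0,0],[0,0,0,0,0,0,0]]';  python3 -c "
from h import *
ang((542.2,222.5))"
```

```text
clock: 19.5
position: [592.1, 227.6, 151.8]
ee_rot: [1.0, 0.001, 0.002, -0.003]
contact_force: [-3.1, 7.3, 5.1]
gripper_width: 16.2
grasp_force: 59.3
clock: 19.7
position: [592.2, 227.3, 151.8]
ee_rot: [1.0, 0.001, 0.002, -0.005]
contact_force: [-5.7, 11.2, 5.2]
gripper_width: 16.7
grasp_force: 59.3
r 50.23 ang 5.53 pos [592.2 227.3 151.8] F [-5.7 11.2  5.2] w 16.7 g 59.3 t 19.7
```

```bash
python3 -m pendant '[[0,-0.003,0,0,0,0,0],[0,0,0,0,0,0,0]]';  python3 -c "
from h import *
ang((542.2,222.5)); circ(6.3,186.3,12);circ(186.3,366.3,12)"
```

```text
clock: 19.9
position: [592.1, 227.9, 151.8]
ee_rot: [1.0, 0.001, 0.001, -0.002]
contact_force: [-3.0, 4.5, 6.7]
gripper_width: 16.2
grasp_force: 59.5
r 50.15 ang 6.13 pos [592.1 227.9 151.8] F [-3.   4.5  6.7] w 16.2 g 59.5 t 19.9
[-0.0031,-0.0127],[-0.0063,-0.0114],[-0.009,-0.0094],[-0.0112,-0.0068],[-0.0125,-0.0036],[-0.0131,-0.0003],[-0.0127,0.0031],[-0.0114,0.0063],[-0.0094,0.009],[-0.0068,0.0112],[-0.0036,0.0125],[-0.0003,0.0131]
[0.0031,0.0127],[0.0063,0.0114],[0.009,0.0094],[0.0112,0.0068],[0.0125,0.0036],[0.0131,0.0003],[0.0127,-0.0031],[0.0114,-0.0063],[0.0094,-0.009],[0.0068,-0.0112],[0.0036,-0.0125],[0.0003,-0.0131]
```

```bash
python3 -m pendant '[[-0.0031,-0.0127,0,0,0,0,0],[-0.0063,-0.0114,0,0,0,0,0],[-0.009,-0.0094,0,0,0,0,0],[-0.0112,-0.0068,0,0,0,0,0],[-0.0125,-0.0036,0,0,0,0,0],[-0.0131,-0.0003,0,0,0,0,0],[-0.0127,0.0031,0,0,0,0,0],[-0.0114,0.0063,0,0,0,0,0],[-0.0094,0.009,0,0,0,0,0],[-0.0068,0.0112,0,0,0,0,0],[-0.0036,0.0125,0,0,0,0,0],[-0.0003,0.0131,0,0,0,0,0]]'; python3 -c "
from h import *
ang((542.2,222.5))"
python3 -m pendant '[[0.0031,0.0127,0,0,0,0,0],[0.0063,0.0114,0,0,0,0,0],[0.009,0.0094,0,0,0,0,0],[0.0112,0.0068,0,0,0,0,0],[0.0125,0.0036,0,0,0,0,0],[0.0131,0.0003,0,0,0,0,0],[0.0127,-0.0031,0,0,0,0,0],[0.0114,-0.0063,0,0,0,0,0],[0.0094,-0.009,0,0,0,0,0],[0.0068,-0.0112,0,0,0,0,0],[0.0036,-0.0125,0,0,0,0,0],[0.0003,-0.0131,0,0,0,0,0]]'; python3 -c "
from h import *
ang((542.2,222.5))"
```

```text
clock: 21.1
position: [492.4, 216.1, 151.7]
ee_rot: [1.0, 0.001, 0.002, -0.002]
contact_force: [0.1, 2.9, 6.8]
gripper_width: 16.5
grasp_force: 59.6
r 50.17 ang -172.67 pos [492.4 216.1 151.7] F [0.1 2.9 6.8] w 16.5 g 59.6 t 21.1
clock: 22.3
position: [592.1, 225.4, 151.7]
ee_rot: [1.0, 0.001, 0.001, 0.0]
contact_force: [-1.2, -3.5, 9.5]
gripper_width: 16.8
grasp_force: 59.8
r 50.02 ang 3.32 pos [592.1 225.4 151.7] F [-1.2 -3.5  9.5] w 16.8 g 59.8 t 22.3
```

One turn is done and the grip is holding on the circle. Now the second turn.

```bash
python3 -m pendant '[[-0.0031,-0.0127,0,0,0,0,0],[-0.0063,-0.0114,0,0,0,0,0],[-0.009,-0.0094,0,0,0,0,0],[-0.0112,-0.0068,0,0,0,0,0],[-0.0125,-0.0036,0,0,0,0,0],[-0.0131,-0.0003,0,0,0,0,0],[-0.0127,0.0031,0,0,0,0,0],[-0.0114,0.0063,0,0,0,0,0],[-0.0094,0.009,0,0,0,0,0],[-0.0068,0.0112,0,0,0,0,0],[-0.0036,0.0125,0,0,0,0,0],[-0.0003,0.0131,0,0,0,0,0]]'; python3 -c "
from h import *
ang((542.2,222.5))"
python3 -m pendant '[[0.0031,0.0127,0,0,0,0,0],[0.0063,0.0114,0,0,0,0,0],[0.009,0.0094,0,0,0,0,0],[0.0112,0.0068,0,0,0,0,0],[0.0125,0.0036,0,0,0,0,0],[0.0131,0.0003,0,0,0,0,0],[0.0127,-0.0031,0,0,0,0,0],[0.0114,-0.0063,0,0,0,0,0],[0.0094,-0.009,0,0,0,0,0],[0.0068,-0.0112,0,0,0,0,0],[0.0036,-0.0125,0,0,0,0,0],[0.0003,-0.0131,0,0,0,0,0]]'; python3 -m pendant '[[0,-0.001,0,0,0,0,0],[0,0,0,0,0,0,0],[0,0,0,0,0,0,0],[0,0,0,0,0,0,0]]'; python3 -c "
from h import *
ang((542.2,222.5)); snap('wrist','w9'); a=cv2.imread('pics/w9.png')[90:350,140:500]; a=cv2.resize(a,(800,578))
snap('top','t9'); b=cv2.imread('pics/t9.png')[180:245,360:445]; a[:195,:255]=cv2.resize(b,(255,195)); cv2.imwrite('pics/m9.png',a)"
```

```text
clock: 23.5
position: [492.4, 216.1, 151.7]
ee_rot: [1.0, 0.001, 0.002, -0.002]
contact_force: [-0.2, 3.2, 6.3]
gripper_width: 17.0
grasp_force: 59.6
r 50.19 ang -172.67 pos [492.4 216.1 151.7] F [-0.2  3.2  6.3] w 17.0 g 59.6 t 23.5
clock: 24.7
position: [592.1, 225.4, 151.7]
ee_rot: [1.0, 0.001, 0.001, 0.0]
contact_force: [-1.7, -2.3, 8.8]
gripper_width: 16.2
grasp_force: 59.8
clock: 25.1
position: [592.0, 227.5, 151.8]
ee_rot: [1.0, 0.001, 0.001, -0.001]
contact_force: [-1.6, 1.6, 7.4]
gripper_width: 16.5
grasp_force: 59.8
r 50.01 ang 5.76 pos [592.  227.5 151.8] F [-1.6  1.6  7.4] w 16.5 g 59.8 t 25.1
```

View pics/m9.png

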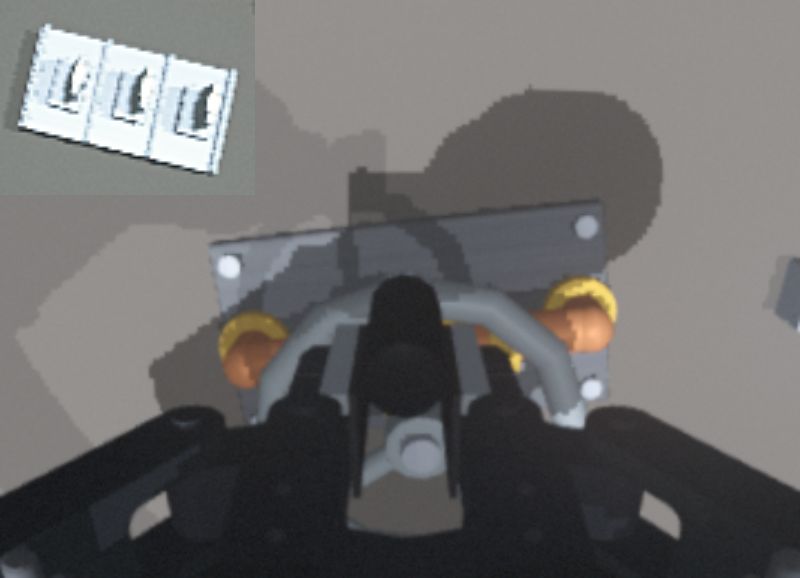

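The handle sits between the pads at (405,330), with the hub at (417,450). The wheel is back at the stop's bearing after two full turns, and all three blades stand in the rack (inset).

```bash
python3 -c "
from h import *
print(arm.job_done())"
```

```text
the job is handed in; nothing more can be done
None
```

The job is handed in with no verdict returned: both loose blades stand in the two empty bays in line with the third, and the wheel was closed to its stop, backed off two full turns (within about 0.5° by arm position) and its handle is still gripped.

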